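Cover the sensor well and rock the locating block out of its nest

ROBOT

A 6-joint arm with a two-finger parallel gripper is mounted at the origin on a cart in front of the work surface, level with it; the furniture and walls round the work are solid. World frame = base frame: x ahead of the robot, y to its left, z up, the work surface at z = 0. Lengths are in mm, angles in rad, forces in N, time in s.
With the tool pointing down it reaches from about 275 to 725 mm from the base axis. Payload 5.6 kg.
Tool frame: the origin (TCP) lies on the mounting face of the last link; the fingertips stand 173 mm ahead of it and the grasp point (between the pads) lies 155 mm ahead of it; z points along the fingers, y is the direction in which the jaws open and shut (so a half turn about z gives the same grasp; the last joint's range is limited). The gripper opens to 85 mm and grips with 20 to 120 N. Pads are 22 mm wide; open, the fingers measure 114 mm over their backs; the gripper's body (76 mm by 85 mm) begins 54 mm behind the grasp point. The pads swing forward as they close: fully open they stand 13 mm farther back than shut.
Start: joints at [-0.948, 0.255, 0.108, 0, -1.424, -0.285], TCP at [182.296, -518.904, 404.683] pointing down, gripper open.
Joint ranges: [-2.95, 2.95], [-1.21, 1.97], [-1.09, 1.5], [-2.87, 1.71], [-2.94, -0.07], [-3.05, 3.05]. Speed limits (rad/s): [2.57, 2.57, 3.14, 3.14, 3.14, 3.14].

INTERFACE

Orientations are given as a rotation vector (axis times angle).
In Python, from bench import robot gives the robot as it stands.
- The arm moves only by the shell command python3 -m creep 'ROWS' [OPENING] [FORCE]. ROWS is text: rows parted by semicolons, each of 6 numbers parted by spaces: the shift along the world's x, y, z in mm, then the turn, a rotation vector about the world's x, y, z in rad. A call has 1 to 12 rows; each row is the pose to reach, as a shift and turn from the pose commanded when the call began; what a row does not reach only later rows make up. A row lasts 1/8 s, in which the tool goes at most 62.5 mm and 10.7 degrees, less where a joint would pass 70% of its speed; a pose out of reach is approached as far as the arm can. A call with a gripper value outside its range is refused whole. OPENING is the closure, from 0 (fully open) to 1 (shut), set as the call begins (- or left out, the last holds). The fingers move at their own pace and stop on an object; FORCE is the grip in N (left out, the last holds). Time passes only in rows, so rows that repeat a pose let the fingers close. It gives the time, the measured TCP pose, the force and the opening at its end, in the units of the state.
- robot.get_obs(): the state, without advancing time (a new reading comes with each control period).
- robot.grab_frame(name): name is "scene" or "top" or "wrist"; returns (picture, depth): 400x640x3 uint8, blue, green, red; 400x640 float32, mm along the optical axis (not along the pixel's ray), 0 where there is no reading.
- robot.calibration(name): a dict with "mtx" (3x3 intrinsics, pixels), "k1" (the pictures are not rectified: a ray, as slopes to the right and down, at radius r is drawn at 1 + k1 r^2 times it, then the intrinsics apply), "R" (3x3) and "t" (3): a world point X has camera coordinates R X + t. Camera axes: x right, y down, z forward; pixel columns grow to the right and rows downward; lengths in mm; the calibration is good to about 2 mm. A picture is of the moment at which its call begins: read the wrist's pose just before it. calibration takes no time and is no camera call; for the wrist camera it gives the pose at the moment of the call.
- robot.hand_in(): hands the job in, once; it reports no verdict.
The state is a dict: "time_s": time; "qpos": joint angles; "qd": joint speeds; "joint_efforts": joint torques, N m; "tcp_pos": TCP position; "eef_rot": TCP orientation; "force": force on the tool from outside, world axes, zero at the start; "wrist_torque": the same for the moment, N m; "grip_width": opening from 0.0 (shut) to 1.0 (fully open).
Only numpy, scipy, OpenCV 4.12 (cv2) and the standard library are available. Lean on these libraries where they do the work, as an engineer would, in place of code of your own. Each camera call takes 0.05 s, during which the arm holds its last target.

TASK

First put the loose dust cover onto the rim of the open sensor well of the fixture, spigot down, so that it sits fully home and level, and let go of it. Then grip the locating block, which is stuck tight in the nest beside the well, and rock it side to side along its length while easing it up, because a straight pull only lifts the whole loose fixture, which must stay down on the table. Finish still holding the freed block upright straight over the nest, its foot about 2 cm above the nest's walls, with the cover still seated.

Things in the scene. Friction and masses are not known exactly. Their poses are not given: they have to be found in the camera images.
- fixture (a joint): lift of the fixture off the table (m), 0 = standing on it. Fixture: grey aluminium plate 90 x 200 x 12 mm, about 1.6 kg, not bolted down; it can be lifted but does not slide or tip. Nest on one half, sensor well on the other, centres 100 mm apart along the plate
- nest (a point): centre of the nest's mouth, level with the top of its walls (30 mm above the table); z up, y along the plate (from well towards nest), x across. Pocket of four walls about 10 mm thick, inside 23 mm (x) by 56 mm (y), 18 mm deep, floor 12 mm above the table
- plungers (a point): middle of the four spring plungers in the nest's long walls, 6.5 mm below the mouth, 18 mm either way along y; axes as the nest's. They hold the block by friction stronger than the fixture's weight. While the block rocks about x (each end up in turn, 6 degrees each way) they slip, and each swing from one side to the other may raise it 2 mm
- well_rim (a point): centre of the open sensor well, level with the top of its rim (28 mm above the table), axes as the nest's; a short dark steel tube, 60 mm outside, 50 mm inside, 14 mm deep, standing on the plate
- block: steel locating block, about 0.22 kg, origin at the centre of its underside, z up, y along its length; starts seated on the nest's floor. 20 mm (x) by 50 mm (y) up to 34 mm (lowest 3 mm only 34 mm long, so it can rock 6 degrees either way). Plungers let go once it is raised about 9 to 12 mm; out of the nest at 18 mm
- block_grip (a point): middle of the block's grip, 58 mm above its underside, axes as the block's. The grip is 18 mm (x) by 28 mm (y), from 34 to 72 mm above the underside. Gripped across the 28 mm (fingers closing along y) firmly, it does not turn between the fingers
- cover: loose round grey aluminium dust cover lying on the table, 0.08 kg, origin at the centre of its underside, z up: spigot 42 mm across from 0 to 6 mm, disc 66 mm across from 6 to 10 mm, black knob 22 mm across from 10 to 36 mm. Seated, the disc lies on the rim and the underside is 6 mm below it
There are look-alikes about, which are no part of the job. Leave any yellow look-alike of the block alone.

How it is judged (in metres and radians):
On the way, in this order (a step that is already met when the one before it is completed fails the run):
1. the cover sits level on the rim of the well, let go, while the block is still seated in the nest (horizontal distance between cover and well_rim below 0.006 m and z of cover in the frame of well_rim below -0.004 m and angle between cover's own z axis and vertical below 0.06 rad and contact force between the fingers and cover below 0.1 N and z of block in the frame of nest below -0.013 m), for 0.2 s.
2. the block is rocked while still in the nest (angle between block's own z axis and vertical above 0.045 rad and z of block in the frame of nest below -0.005 m).
At the end, for the whole second after the job is handed in: Block held still in the fingers, underside 6 to 45 mm above the nest's mouth, within 25 mm of straight over it, within 11 degrees of upright; cover centred within 6 mm on the well, underside 4 mm or more below the rim, level within 3.4 degrees; fixture on the table (z of block in the frame of nest between 0.006 and 0.045 m and horizontal distance between block and nest below 0.025 m and angle between block's own z axis and vertical below 0.2 rad and contact force between the fingers and block above 1 N and linear speed of block below 0.03 m/s and horizontal distance between cover and well_rim below 0.006 m and z of cover in the frame of well_rim below -0.004 m and angle between cover's own z axis and vertical below 0.06 rad and value of joint fixture below 0.002 m); the arm keeps its last pose, push and grip.
It fails at once if the fixture is lifted more than 4 mm off the table (value of joint fixture above 0.004 m).
It also fails if it takes over 54 s, if anything falls off the work surface, if the arm or the gripper's body presses on something with over 40 N, if the wrist force passes 120 N, or if a joint passes its speed limit or range.

## Working session

There is one attempt and no reset: what is moved stays moved. The work goes in short steps, Python scripts to look and compute and a shell command to move; the robot and the scene stay as the last step left them, time stands still between calls to the robot, and variables do not carry over. Pictures are saved under pics/ and viewed, and the job is handed in when it is done.

```bash
ls; mkdir -p pics
python3 - <<'E'
from bench import robot
import cv2
o=robot.get_obs()
for k,v in o.items(): print(k,v)
for n in ("scene","top","wrist"):
    c=robot.calibration(n)
    p,d=robot.grab_frame(n)
    cv2.imwrite(f"pics/{n}0.png",p)
    import numpy as np; np.savez(f"pics/{n}0.npz",p=p,d=d,**{k:np.array(v) for k,v in c.items()})
    print(n,c)
E
```

```text
pics
time_s 0.0
qpos [-9.48364305e-01  2.55742872e-01  1.06986655e-01 -4.86552971e-04
 -1.42388325e+00 -2.84628003e-01]
qd [ 0.00024284 -0.0017751  -0.00102985 -0.00037591 -0.00170528  0.00020543]
joint_efforts [-4.25715893e-05 -3.86624193e+01  2.37942535e+01  5.36531210e+00
 -6.21484374e-03  4.95057725e-05]
tcp_pos [ 182.30471755 -518.72786202  403.78876846]
eef_rot [ 5.27927770e-01 -3.09653553e+00 -2.93336364e-03]
force [ 0.7509244   0.09617588 -0.59357021]
wrist_torque [-0.02664792 -0.00979157 -0.00478322]
grip_width 1.0027270945357607
scene {'mtx': array([[403.84675181,   0.        , 318.39944569],
       [  0.        , 403.84675181, 203.24341635],
       [  0.        ,   0.        ,   1.        ]]), 'k1': -0.039786108185207524, 'R': array([[-0.79770204, -0.60295106,  0.01102118],
       [-0.30058953,  0.38170247, -0.87404185],
       [ 0.52279765, -0.70053782, -0.48572562]]), 't': array([358.64889011, 253.2301153 , 729.06383807])}
top {'mtx': array([[394.9553858 ,   0.        , 314.65909741],
       [  0.        , 394.9553858 , 196.83789425],
       [  0.        ,   0.        ,   1.        ]]), 'k1': -0.0026106877969640833, 'R': array([[-0.00799864, -0.99981507,  0.01748847],
       [-0.99095843,  0.00558297, -0.13405304],
       [ 0.13393061, -0.01840259, -0.99081983]]), 't': array([-130.32978988,  546.84218814, 1029.65195859])}
wrist {'mtx': array([[331.85513194,   0.        , 317.08631766],
       [  0.        , 331.85513194, 197.36436337],
       [  0.        ,   0.        ,   1.        ]]), 'k1': -0.06478816307804063, 'R': array([[-0.33221555,  0.94320218,  0.00157279],
       [ 0.89145947,  0.3134451 ,  0.3271883 ],
       [ 0.30811174,  0.11009912, -0.94495785]]), 't': array([549.2410048 , -41.42327396, 381.44185567])}
```

View pics/scene0.png

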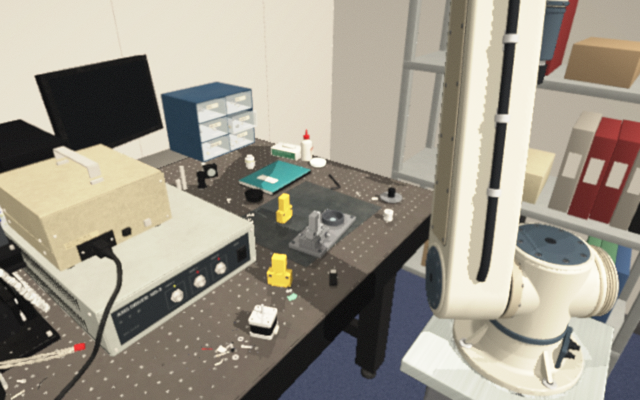

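View pics/top0.png

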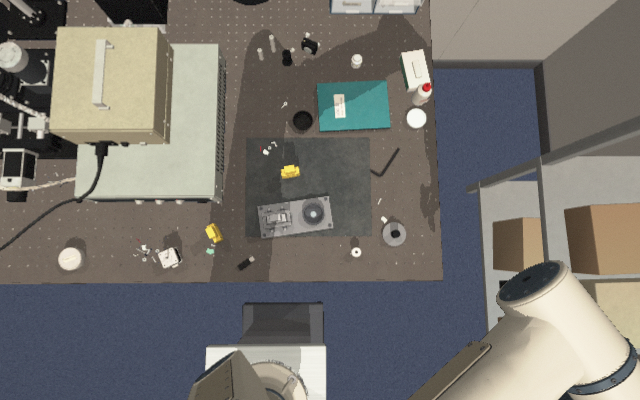

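View pics/wrist0.png

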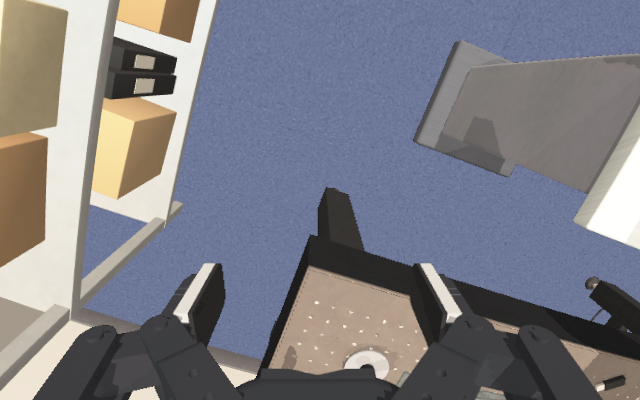

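The top view shows the fixture at about (295,215), with the nest on its left and the well on its right at (313,213). A grey disc with a dark knob, the likely cover, is at (394,233). Two yellow look-alikes are at (290,172) and (214,233). Next I'll enlarge and measure.

```bash
cat > h.py <<'E'
import numpy as np, cv2
def load(f): return dict(np.load(f))
def ray(c,uv):
    K=c['mtx']; k1=float(c['k1'])
    xd=np.array([(uv[0]-K[0,2])/K[0,0],(uv[1]-K[1,2])/K[1,1]])
    x=xd.copy()
    for _ in range(20): x=xd/(1+k1*(x@x))
    R=c['R'];t=c['t']
    return -R.T@t, R.T@np.array([x[0],x[1],1.])
def onz(c,uv,z):
    o,d=ray(c,uv); return o+d*(z-o[2])/d[2]
def proj(c,X):
    p=c['R']@np.asarray(X,float)+c['t']; s=p[:2]/p[2]; s=s*(1+float(c['k1'])*(s@s))
    return c['mtx'][:2,:2]@s+c['mtx'][:2,2]
def pix3(c,uv):
    o,d=ray(c,uv); u,v=int(round(uv[0])),int(round(uv[1]))
    return o+d*float(c['d'][v,u])
def tri(c1,u1,c2,u2):
    o1,d1=ray(c1,u1);o2,d2=ray(c2,u2)
    A=np.stack([d1,-d2],1);s=np.linalg.lstsq(A,o2-o1,rcond=None)[0]
    a=o1+s[0]*d1;b=o2+s[1]*d2
    return (a+b)/2,np.linalg.norm(a-b)
E
python3 - <<'E'
from h import *
c=load('pics/top0.npz')
cv2.imwrite('pics/topz.png',cv2.resize(c['p'][180:270,240:420],None,fx=4.4,fy=4.4,interpolation=cv2.INTER_CUBIC))
s=load('pics/scene0.npz')
cv2.imwrite('pics/scz.png',cv2.resize(s['p'][170:270,240:420],None,fx=4.4,fy=4.4,interpolation=cv2.INTER_CUBIC))
print('well',onz(c,(313,213),28),pix3(c,(304,213)),'disc',onz(c,(394,234),10),pix3(c,(386,236)),pix3(c,(394,232)))
for uv in [(258,209),(328,197),(332,229),(262,237)]: print(uv,onz(c,uv,12))
E
```

```text
well [ 503.06062411 -129.38605274   28.        ] [ 504.67241386 -104.83663436   12.48689202] disc [ 445.37893296 -351.94631265   10.        ] [ 439.96889979 -329.11692088   12.92155472] [ 449.74193442 -346.58301153   35.37113461]
(258, 209) [516.56426489  21.63386001  12.        ]
(328, 197) [ 548.78873945 -171.50884247   12.        ]
(332, 229) [ 460.21035953 -181.37417667   12.        ]
(262, 237) [439.79226769   9.90115934  12.        ]
```

View pics/topz.png

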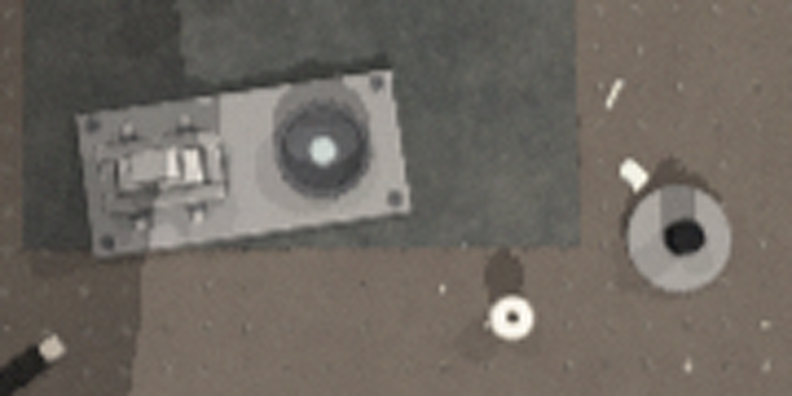

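View pics/scz.png

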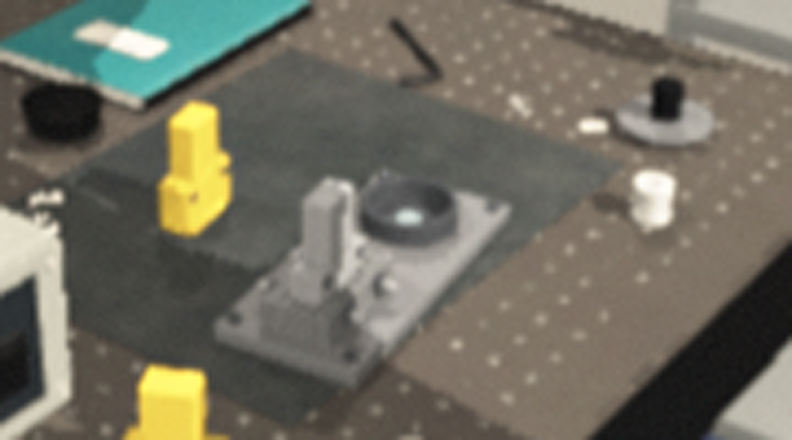

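The cover is at about (446,-352). Its disc measures roughly 24 px × 2.6 mm, about 63 mm, which fits. I'll go over it with the jaws turned to the plate's axis and refine with the wrist camera.

```bash
python3 - <<'E'
from h import *
w=load('pics/wrist0.npz'); print(-w['R'].T@w['t'], w['R'][2])
E
python3 -m creep '50 30 0 0 0 -0.08;100 60 0 0 0 -0.16;150 90 0 0 0 -0.2;200 120 0 0 0 -0.2;244 147 0 0 0 -0.2;264 167 -40 0 0 -0.2;264 167 -74 0 0 -0.2;264 167 -74 0 0 -0.2'
cat > snap.py <<'E'
import sys
from bench import robot
from h import *
for a in sys.argv[2:]:
    o=robot.get_obs(); c=robot.calibration(a); p,d=robot.grab_frame(a)
    np.savez(f'pics/{a}{sys.argv[1]}.npz',p=p,d=d,**{k:np.array(v) for k,v in c.items()})
    cv2.imwrite(f'pics/{a}{sys.argv[1]}.png',p)
    print(a,o['time_s'],o['tcp_pos'].round(2),o['eef_rot'].round(4),o['force'].round(2),round(o['grip_width'],3))
E
python3 snap.py 1 wrist
```

```text
[ 101.86685849 -547.05780353  373.13584789] [ 0.30811174  0.11009912 -0.94495785]
time_s: 1.15
tcp_pos: [445.8, -351.2, 327.8]
eef_rot: [0.217, -3.128, -0.006]
force: [-0.5, -0.8, -0.7]
grip_width: 1.002
wrist 1.15 [ 445.79 -351.15  327.82] [ 0.2166 -3.1283 -0.0058] [-0.45 -0.78 -0.73] 1.002
```

View pics/wrist1.png

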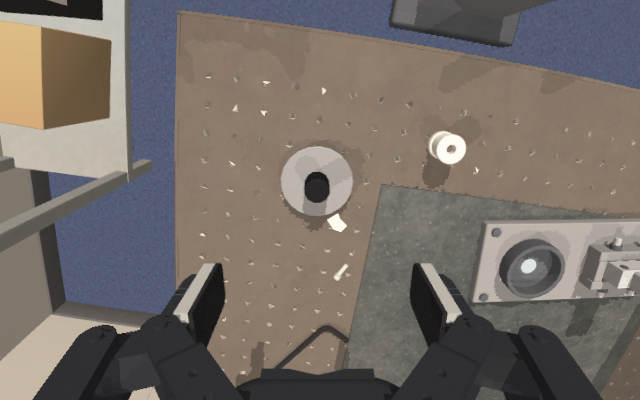

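The wrist view shows the cover's disc at (317,181), the well at (531,267) and the plate's left corners at (488,224) and (474,302). I'll fit the disc and the rim.

```bash
cat > fit.py <<'E'
from h import *
def ell(c,u,v,r,z,sat=None,lo=None,dark=None):
    p=c['p']; hsv=cv2.cvtColor(p,cv2.COLOR_BGR2HSV)
    if dark: m=(hsv[...,2]<dark)
    else: m=(hsv[...,1]<sat)&(hsv[...,2]>lo)
    m=m.astype(np.uint8)*255
    k=np.zeros_like(m); cv2.circle(k,(int(u),int(v)),r,255,-1); m&=k
    m=cv2.morphologyEx(m,cv2.MORPH_OPEN,np.ones((3,3)))
    cs,_=cv2.findContours(m,cv2.RETR_EXTERNAL,cv2.CHAIN_APPROX_NONE)
    b=max(cs,key=cv2.contourArea); h=cv2.convexHull(b)
    P=np.array([onz(c,q,z)[:2] for q in h[:,0].astype(float)])
    A=np.c_[2*P,np.ones(len(P))]; s=np.linalg.lstsq(A,(P**2).sum(1),rcond=None)[0]
    R=np.sqrt(s[2]+s[:2]@s[:2])
    # ponderate: resid
    print('centre',s[:2].round(1),'R',R.round(1),'std',np.std(np.linalg.norm(P-s[:2],axis=1)).round(2),'bbox',cv2.boundingRect(b))
    return m
E
python3 - <<'E'
from fit import *
c=load('pics/wrist1.npz')
h=cv2.cvtColor(c['p'],cv2.COLOR_BGR2HSV)
for q in [(300,170),(345,190),(265,180),(336,224),(500,265),(508,265),(531,243),(480,270),(317,187)]: print(q,h[q[1],q[0]],c['d'][q[1],q[0]],pix3(c,q).round(0))
m=ell(c,317,181,46,10,sat=30,lo=100)
m3=ell(c,317,187,20,36,dark=50)
m2=ell(c,531,267,42,28,dark=110)
cv2.imwrite('pics/m1.png',np.hstack([m[120:320,220:620],]) | m2[120:320,220:620])
E
```

```text
(300, 170) [ 15  20 177] 295.52905 [ 435. -367.   10.]
(345, 190) [ 12  24 190] 301.6541 [ 448. -324.   10.]
(265, 180) [ 15  62 140] 309.07324 [ 451. -398.   -0.]
(336, 224) [ 23  13 253] 324.43326 [ 486. -326.   -1.]
(500, 265) [ 0  4 62] 321.23453 [ 501. -159.   16.]
(508, 265) [ 0  0 64] 310.3095 [ 496. -158.   25.]
(531, 243) [ 0  6 85] 306.0982 [ 471. -141.   23.]
(480, 270) [ 14  23 186] 327.81665 [ 511. -175.   11.]
(317, 187) [165  24  43] 274.17883 [ 441. -351.   35.]
centre [ 443.3 -350.9] R 32.5 std 0.16 bbox (281, 146, 72, 70)
centre [ 440.4 -351.6] R 11.8 std 0.82 bbox (305, 172, 24, 30)
centre [ 498.3 -129. ] R 25.7 std 0.26 bbox (511, 248, 51, 47)
```

View pics/m1.png

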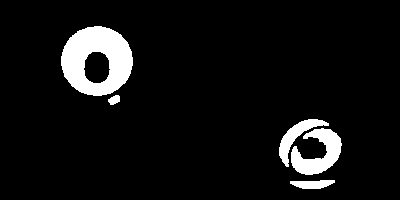

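The cover centre is (443.3,-350.9) with R 32.5, against 33 expected, and the disc top is at z 10, so this is the right part and the right way up. Now to descend and grip the knob.

```bash
python3 -m creep '-2.5 0 -45 0 0 0;-2.5 0 -90 0 0 0;-2.5 0 -125 0 0 0;-2.5 0 -140 0 0 0;-2.5 0 -140 0 0 0;-2.5 0 -140 0 0 0'
python3 -m creep '0 0 0 0 0 0;0 0 0 0 0 0;0 0 0 0 0 0;0 0 0 0 0 0;0 0 0 0 0 0;0 0 0 0 0 0' 1 50
python3 snap.py 2 wrist
```

```text
time_s: 1.95
tcp_pos: [444.6, -352.5, 192.8]
eef_rot: [-0.216, 3.131, -0.003]
force: [-0.1, 0.8, 1.3]
grip_width: 1.0
time_s: 2.7
tcp_pos: [443.9, -352.0, 191.1]
eef_rot: [-0.217, 3.134, -0.001]
force: [-0.6, 1.0, 4.4]
grip_width: 0.233
wrist 2.7 [ 443.95 -352.    191.07] [-2.1650e-01  3.1336e+00 -7.0000e-04] [-0.58  0.98  4.4 ] 0.233
```

View pics/wrist2.png

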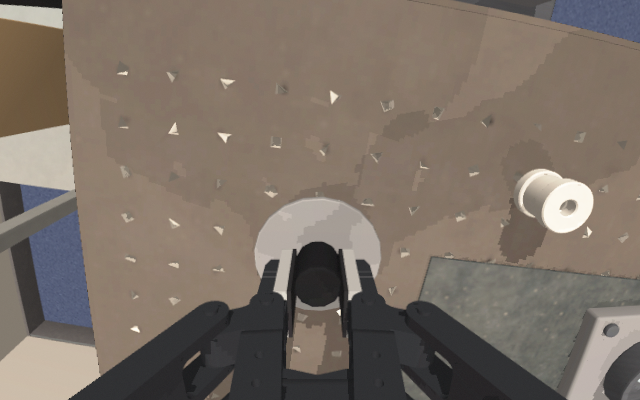

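The knob is held between the pads at (317,275), with an opening of about 20 mm. Now I'll lift and go part way towards the well to measure it.

```bash
python3 -m creep '0 0 20 0 0 0;0 0 60 0 0 0;10 40 100 0 0 0;20 80 110 0 0 0;20 110 110 0 0 0;20 125 110 0 0 0;20 125 110 0 0 0;20 125 110 0 0 0'
python3 snap.py 3 wrist scene
```

```text
time_s: 3.75
tcp_pos: [463.7, -227.4, 300.3]
eef_rot: [0.215, -3.134, 0.0]
force: [-0.6, -0.3, 0.5]
grip_width: 0.238
wrist 3.75 [ 463.75 -227.45  300.34] [ 0.2155 -3.1336  0.    ] [-0.61 -0.34  0.49] 0.238
scene 3.8 [ 463.73 -227.59  300.35] [ 0.2149 -3.1336 -0.    ] [ 0.39  0.51 -1.62] 0.234
```

View pics/wrist3.png

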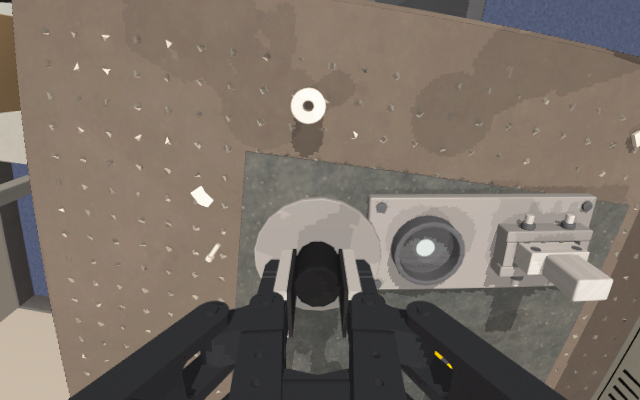

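The cover is held at (317,250). The well is clear at (427,250), with the nest and block to its right at (545,260). I'll measure from the depth: the rim at z 28, the wall tops at 30, the grip top at 84 and the plate.

```bash
cat > cloud.py <<'E'
from h import *
def cloud(c):
    K=c['mtx'];k1=float(c['k1']); v,u=np.mgrid[0:400,0:640].astype(float)
    xy=cv2.undistortPoints(np.stack([u,v],-1).reshape(-1,1,2),K,np.array([k1,0,0,0.]))[:,0]
    d=c['d'].reshape(-1)
    X=np.c_[xy*d[:,None],d]; W=(X-c['t'])@c['R']; W[d<=0]=np.nan
    return W.reshape(400,640,3)
def circ(P):
    A=np.c_[2*P,np.ones(len(P))]; s=np.linalg.lstsq(A,(P**2).sum(1),rcond=None)[0]
    return s[:2],np.sqrt(s[2]+s[:2]@s[:2])
E
python3 - <<'E'
from cloud import *
c=load('pics/wrist3.npz'); W=cloud(c)
z=W[...,2]
# rim
roi=np.zeros((400,640),bool); roi[205:295,385:472]=1
r=roi&(abs(z-28)<2.5); P=W[r]; print('rim z',np.median(P[:,2]),len(P))
h=cv2.convexHull(P[:,:2].astype(np.float32))[:,0]; print('rim outer',circ(h.astype(float)), cv2.minEnclosingCircle(P[:,:2].astype(np.float32)))
# rim via ray at outer dark contour
gray=cv2.cvtColor(c['p'],cv2.COLOR_BGR2GRAY)
# plate
roi=np.zeros((400,640),bool); roi[185:300,360:610]=1
pl=roi&(abs(z-12)<2.5); print('plate z',np.median(z[pl]),pl.sum()); rr=cv2.minAreaRect(W[pl][:,:2].astype(np.float32)); print('plate',rr)
for nm,zz,t in (('walls',30,2.5),('shoulder',46,3),('top',84,3)):
    roi2=np.zeros((400,640),bool); roi2[200:310,480:625]=1
    m=roi2&(abs(z-zz)<t); P=W[m]
    print(nm,len(P),np.median(P[:,2]),cv2.minAreaRect(P[:,:2].astype(np.float32)))
# cover underside/disc top held
m=np.zeros((400,640),bool); m[200:250,262:370]=1
mm=m&(z>100)&(z<150); print('disc z',np.percentile(z[mm],[5,50,95]),mm.sum()); P=W[mm]
A=np.c_[P[:,:2]-P[:,:2].mean(0),np.ones(len(P))]; print('tilt',np.linalg.lstsq(A,P[:,2],rcond=None)[0])
h=cv2.convexHull(P[:,:2].astype(np.float32))[:,0].astype(float); print('disc',circ(h))
E
```

```text
rim z 27.691487242163394 1173
rim outer (array([ 498.94305051, -128.71599603]), np.float64(29.826696518174817)) ((499.1907043457031, -128.2202606201172), 30.688966751098633)
plate z 12.133075217285295 11211
plate ((491.4691162109375, -79.2389144897461), (90.53719329833984, 200.16848754882812), 8.57874584197998)
walls 1947 29.78000954014529 ((477.30133056640625, -36.518638610839844), (56.85257339477539, 85.18490600585938), 40.37321472167969)
shoulder 643 45.751189436910245 ((484.28131103515625, -30.69324493408203), (20.640731811523438, 49.801143646240234), 7.926596164703369)
top 834 83.73616599585532 ((484.10638427734375, -30.31566619873047), (18.616802215576172, 29.412559509277344), 7.417604446411133)
disc z [118.24151457 119.32642814 120.84284741] 4777
tilt [5.02118186e-02 9.12898801e-03 1.19561338e+02]
disc (array([ 454.7926042 , -228.91220655]), np.float64(26.125682627770544))
```

Run:
```python
from cloud import *
c=load('pics/wrist3.npz'); W=cloud(c); z=W[...,2]
def tilt(m):
    P=W[m]; mu=P[:,:2].mean(0); A=np.c_[P[:,:2]-mu,np.ones(len(P))]; s=np.linalg.lstsq(A,P[:,2],rcond=None)[0]; print(mu.round(1),s.round(4),np.std(P[:,2]-A@s).round(2)); return mu,s
m=np.zeros((400,640),bool); m[185:300,360:610]=1; tilt(m&(abs(z-12)<2))
m=np.zeros((400,640),bool); m[190:330,245:390]=1
hsv=cv2.cvtColor(c['p'],cv2.COLOR_BGR2HSV)
g=m&(abs(z-119.5)<6)&(hsv[...,1]<40)&(hsv[...,2]>110); g[:,272:365]&=(np.arange(400)<248)[:,None]
mu,s=tilt(g)
P=W[g]; h=cv2.convexHull(P[:,:2].astype(np.float32))[:,0].astype(float); h=h[h[:,0]<475]; print(circ(h))
# edge points by angle: farthest
ctr=circ(h)[0]
cv2.imwrite('pics/m3.png',(g*255).astype(np.uint8)[180:340,230:400])
```

```text
[483.4 -93.9] [ 2.40000e-03 -1.30000e-03  1.21232e+01] 0.75
[ 447.7 -229.9] [6.700000e-03 1.500000e-03 1.192428e+02] 0.65
(array([ 462.93980961, -227.72052092]), np.float64(32.45906083199424))
```

View pics/m3.png

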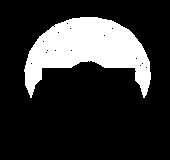

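The cover is level, centred at (462.9,-227.7) with its underside at 109. The well is at (498.8,-128.7) from both the rim fit and the plate rectangle. The plate yaw is about 8.3° and the tool is at 7.9°. The shift needed is (36,99) in xy and -87 in z.

```bash
python3 -m creep '12 33 0 0 0 0;28 77 0 0 0 0;36 99 -25 0 0 0;36 99 -60 0 0 0;36 99 -75 0 0 0;36 99 -75 0 0 0;36 99 -80 0 0 0;36 99 -84 0 0 0;36 99 -87 0 0 0;36 99 -87 0 0 0;36 99 -87 0 0 0'
python3 snap.py 4 wrist
```

```text
time_s: 5.22
tcp_pos: [499.9, -127.9, 213.9]
eef_rot: [-0.216, 3.134, -0.0]
force: [0.0, -0.1, -0.4]
grip_width: 0.232
wrist 5.225 [ 499.86 -127.89  213.86] [-2.1640e-01  3.1339e+00 -1.0000e-04] [ 0.02 -0.06 -0.44] 0.232
```

View pics/wrist4.png

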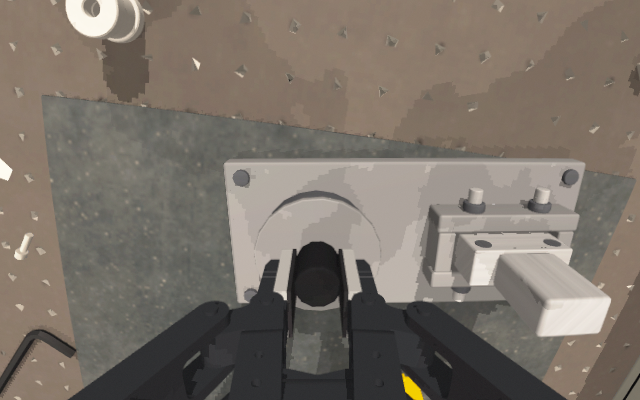

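The cover sits over the well with no contact force and about 0.5–1 mm still to drop. I'll let go and lift off.

```bash
python3 -m creep '0 0 -0.5 0 0 0;0 0 -0.5 0 0 0;0 0 -0.5 0 0 0;0 0 -0.5 0 0 0;0 0 -0.5 0 0 0' 0.4 
python3 -m creep '0 0 20 0 0 0;0 0 60 0 0 0;-3 15 95 0 0 0;-12 60 95 0 0 0;-15 98 95 0 0 0;-15 98 95 0 0 0;-15 98 95 0 0 0' 0
python3 snap.py 5 wrist top
```

```text
time_s: 5.9
tcp_pos: [499.8, -127.9, 213.2]
eef_rot: [0.216, -3.134, 0.0]
force: [0.1, 0.5, -0.1]
grip_width: 0.602
time_s: 6.78
tcp_pos: [484.8, -30.0, 308.2]
eef_rot: [0.217, -3.134, 0.0]
force: [-1.0, -0.1, 0.3]
grip_width: 1.005
wrist 6.775 [484.8  -29.98 308.2 ] [ 2.171e-01 -3.134e+00  2.000e-04] [-1.   -0.14  0.28] 1.005
top 6.825 [484.82 -30.34 308.14] [ 2.158e-01 -3.134e+00  3.000e-04] [ 0.04  0.67 -1.01] 0.996
```

View pics/wrist5.png

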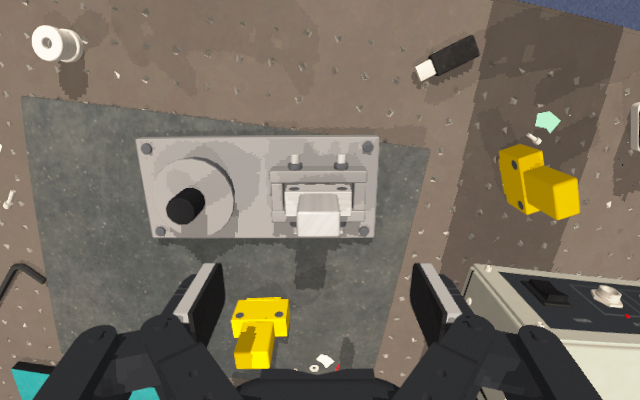

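Run:
```python
from cloud import *
c=load('pics/wrist5.npz'); W=cloud(c); z=W[...,2]
X=W[...,0];Y=W[...,1]
m=(abs(z-32)<4)&(np.hypot(X-498.8,Y+128.7)<40)
P=W[m]; A=np.c_[P[:,:2]-P[:,:2].mean(0),np.ones(len(P))]; print('cover',len(P),np.linalg.lstsq(A,P[:,2],rcond=None)[0])
h=cv2.convexHull(P[:,:2].astype(np.float32))[:,0].astype(float); print(circ(h))
for nm,zz in (('shoulder',46),('top',84)):
    m=(abs(z-zz)<3)&(np.hypot(X-484,Y+30)<45); P=W[m]
    print(nm,len(P),np.median(P[:,2]),cv2.minAreaRect(P[:,:2].astype(np.float32)))
m=(abs(z-12)<2.5)&(X>430)&(X<550)&(Y>-190)&(Y<30); print(cv2.minAreaRect(W[m][:,:2].astype(np.float32)))
```

```text
cover 4004 [ 3.63013046e-03 -1.03052203e-03  3.20362184e+01]
(array([ 499.78915704, -127.81527757]), np.float64(32.89235057807971))
shoulder 815 45.92500923874339 ((484.6093444824219, -29.38471031188965), (20.27471160888672, 49.979461669921875), 7.9883575439453125)
top 1150 83.90423382864451 ((484.63604736328125, -29.485137939453125), (18.072288513183594, 27.945363998413086), 9.044682502746582)
((491.99493408203125, -79.23688507080078), (90.21894836425781, 199.69068908691406), 8.25057601928711)
```

The cover is seated: disc top z 32.0, which is correct, tilt under 0.004, and 1.3 mm off centre. The block's grip is at (484.6,-29.4), right under the tool. Next I'll descend and grip it firmly.

```bash
python3 -m creep '0 0.5 -30 0 0 0.006;0 0.5 -60 0 0 0.006;0 0.5 -78 0 0 0.006;0 0.5 -84 0 0 0.006;0 0.5 -84 0 0 0.006;0 0.5 -84 0 0 0.006'
python3 -m creep '0 0 0 0 0 0;0 0 0 0 0 0;0 0 0 0 0 0;0 0 0 0 0 0;0 0 0 0 0 0;0 0 0 0 0 0;0 0 0 0 0 0;0 0 0 0 0 0' 1 120
python3 snap.py 6 wrist scene
```

```text
time_s: 7.62
tcp_pos: [485.2, -29.5, 225.0]
eef_rot: [-0.225, 3.132, 0.0]
force: [0.0, -0.3, -0.1]
grip_width: 1.001
time_s: 8.62
tcp_pos: [485.0, -29.4, 224.7]
eef_rot: [-0.226, 3.133, -0.0]
force: [-0.5, 1.0, 5.1]
grip_width: 0.308
wrist 8.625 [484.99 -29.41 224.68] [-2.2600e-01  3.1326e+00 -2.0000e-04] [-0.45  0.97  5.05] 0.308
scene 8.675 [484.99 -29.42 224.65] [-2.2590e-01  3.1327e+00 -2.0000e-04] [-1.55 -0.07  5.72] 0.309
```

View pics/wrist6.png

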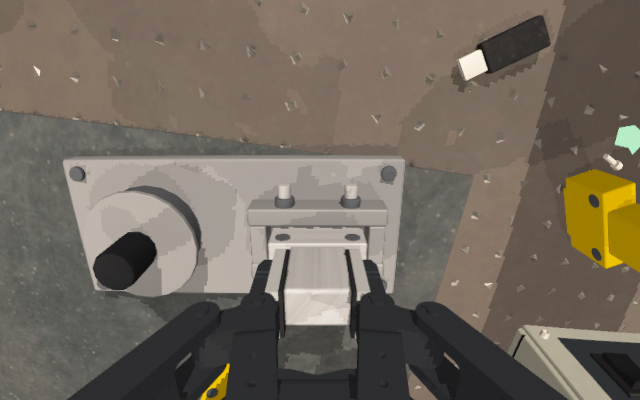

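Both pads hold the grip, with an opening of about 26–28 mm. Now I'll rock about the plate's x through the plungers (lever 201 mm), starting with a half swing of about 5.7° and the foot's own rise of 1.7 mm.

```bash
python3 -m creep '0.4 -3 0.3 0.0149 0.0022 0;0.9 -6 0.5 0.0297 0.0043 0;1.3 -9 0.6 0.0446 0.0065 0;1.7 -11.9 0.7 0.0594 0.0087 0;2 -13.9 0.7 0.069 0.0101 0;2.3 -15.9 0.7 0.0792 0.0116 0;2.6 -17.9 0.7 0.089 0.013 0;2.9 -19.9 0.7 0.099 0.0144 0;2.9 -19.9 0.7 0.099 0.0144 0;2.9 -19.9 0.7 0.099 0.0144 0'
python3 -c "
from bench import robot;o=robot.get_obs();print(o['force'],o['wrist_torque'])"
python3 snap.py 7 wrist
```

```text
time_s: 9.98
tcp_pos: [487.9, -49.7, 225.4]
eef_rot: [0.225, -3.123, -0.155]
force: [0.3, -4.0, 6.5]
grip_width: 0.316
[ 0.30645411 -3.9747479   6.50410946] [-1.32887342  0.03749965  0.08404293]
wrist 9.975 [487.92 -49.75 225.39] [ 0.2251 -3.123  -0.1554] [ 0.31 -3.97  6.5 ] 0.316
```

View pics/wrist7.png

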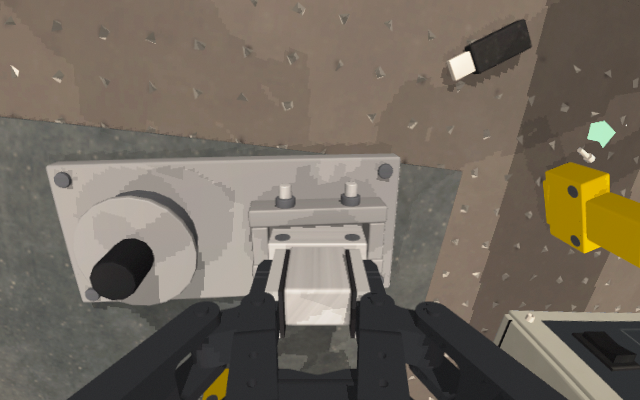

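The block follows the fingers and the force is small (6.5 N downwards on the foot). Now a full swing to the other side with a 2 mm rise. Even a complete stick could lift the fixture less than 4 mm.

```bash
python3 -m creep '-0.7 5 0.7 -0.0247 -0.0036 0;-1.4 9.9 1.2 -0.0495 -0.0072 0;-2.2 14.9 1.7 -0.0742 -0.0108 0;-2.9 19.9 2 -0.099 -0.0144 0;-3.6 24.8 2.2 -0.1237 -0.018 0;-4.3 29.8 2.2 -0.1484 -0.0217 0;-5.1 34.8 2.2 -0.1732 -0.0253 0;-5.8 39.7 2 -0.198 -0.0289 0;-5.8 39.7 2 -0.198 -0.0289 0;-5.8 39.7 2 -0.198 -0.0289 0'
cat > fx.py <<'E'
import sys
from cloud import *
c=load(f'pics/wrist{sys.argv[1]}.npz'); W=cloud(c); z=W[...,2];X=W[...,0];Y=W[...,1]
ex,ey=np.array([.9895,.1444]),np.array([-.1444,.9895])
a=(X-491.8)*ex[0]+(Y+79.2)*ex[1]; b=(X-491.8)*ey[0]+(Y+79.2)*ey[1]
m=(abs(a)<42)&(abs(b)<97)&(abs(z-13)<3.5)
print('plate z',np.median(z[m]).round(2),m.sum())
m=(np.hypot(X-498.8,Y+128.7)<40)&(abs(z-33)<4); print('cover top',np.median(z[m]).round(2))
# block shoulder ends: z of shoulder vs b
m=(abs(a)<9)&(abs(b-50)<26)&(z>38)&(z<66); P=z[m]; B=b[m]-50
for lo in range(-25,25,5):
    q=(B>=lo)&(B<lo+5)
    if q.sum()>20: print(lo,q.sum(),np.percentile(P[q],[10,50]).round(1))
E
python3 snap.py 8 wrist; python3 fx.py 6; python3 fx.py 7; python3 fx.py 8
```

```text
time_s: 11.28
tcp_pos: [481.5, -9.2, 226.1]
eef_rot: [-0.225, 3.124, -0.154]
force: [1.7, 0.2, -6.1]
grip_width: 0.309
wrist 11.275 [481.49  -9.24 226.15] [-0.2248  3.1236 -0.1545] [ 1.65  0.19 -6.15] 0.309
plate z 12.08 17383
cover top 32.03
-25 209 [45.1 46.7]
-20 60 [43.8 45.8]
-15 180 [45.4 53.4]
-10 253 [45.6 55.4]
-5 267 [45.8 55.3]
0 245 [45.7 55.1]
5 245 [45.9 55.7]
10 194 [45.2 53.8]
15 57 [44.6 45.5]
20 211 [44.8 46.4]
plate z 12.09 18502
cover top 32.02
-25 73 [44.2 45.5]
-20 129 [45.6 53.8]
-15 228 [46.4 55.7]
-10 236 [47.1 56.6]
-5 232 [47.2 55.9]
0 218 [47.8 56.8]
5 203 [47.8 56.1]
10 55 [43.  49.1]
15 120 [48.6 50.1]
20 77 [43.3 49.8]
plate z 12.09 15856
cover top 32.03
-25 53 [49.6 50.5]
-20 93 [49.9 50.9]
-15 32 [49.4 49.9]
-10 93 [49.4 55.5]
-5 110 [49.3 56.4]
0 111 [48.6 56.2]
5 101 [47.7 55.9]
10 100 [47.5 57.2]
15 93 [46.3 53.3]
20 52 [45.6 46.1]
```

View pics/wrist8.png

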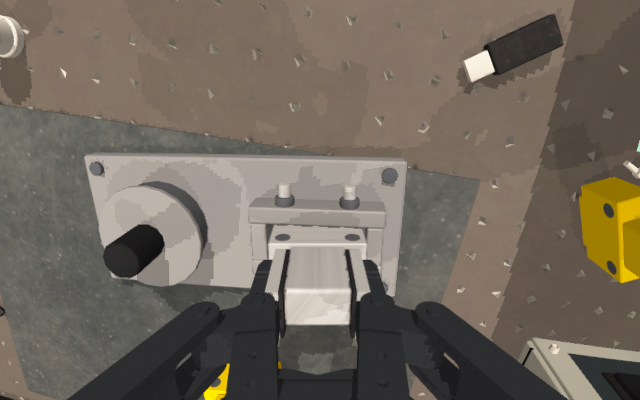

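The plate is still at 12.1, the block tilts about 5.7° the other way and its middle is up about 2.3 mm with only 6 N of pull. The rocking works, so I'll swing back.

```bash
python3 -m creep '0.7 -5 0.7 0.0247 0.0036 0;1.4 -9.9 1.2 0.0495 0.0072 0;2.2 -14.9 1.6 0.0742 0.0108 0;2.9 -19.9 1.9 0.099 0.0144 0;3.6 -24.8 2.1 0.1237 0.018 0;4.3 -29.8 2.1 0.1484 0.0217 0;5.1 -34.8 2.1 0.1732 0.0253 0;5.8 -39.7 1.9 0.198 0.0289 0;5.8 -39.7 1.9 0.198 0.0289 0;5.8 -39.7 1.9 0.198 0.0289 0'
python3 snap.py 9 wrist; python3 fx.py 9
```

```text
time_s: 12.58
tcp_pos: [487.6, -49.7, 228.7]
eef_rot: [0.224, -3.122, -0.155]
force: [1.1, -6.3, -6.9]
grip_width: 0.311
wrist 12.575 [487.58 -49.67 228.72] [ 0.2244 -3.1219 -0.1552] [ 1.05 -6.35 -6.88] 0.311
plate z 12.1 17978
cover top 32.01
-25 55 [48.2 48.9]
-20 86 [48.8 53.3]
-15 135 [50.5 58.1]
-10 153 [50.6 57.8]
-5 134 [51.  58.4]
0 129 [51.7 58.3]
5 120 [52.  58.7]
10 44 [51.8 52.4]
15 68 [52.1 53. ]
20 63 [52.2 52.8]
```

It is up about 5 mm with the fixture down. Next swing.

```bash
python3 -m creep '-0.7 5 0.7 -0.0247 -0.0036 0;-1.4 9.9 1.2 -0.0495 -0.0072 0;-2.2 14.9 1.6 -0.0742 -0.0108 0;-2.9 19.9 1.9 -0.099 -0.0144 0;-3.6 24.8 2.1 -0.1237 -0.018 0;-4.3 29.8 2.1 -0.1484 -0.0217 0;-5.1 34.8 2.1 -0.1732 -0.0253 0;-5.8 39.7 1.9 -0.198 -0.0289 0;-5.8 39.7 1.9 -0.198 -0.0289 0;-5.8 39.7 1.9 -0.198 -0.0289 0'
python3 snap.py 10 wrist; python3 fx.py 10
```

```text
time_s: 13.88
tcp_pos: [481.7, -8.4, 231.6]
eef_rot: [-0.226, 3.121, -0.154]
force: [-3.6, 4.7, 5.7]
grip_width: 0.309
wrist 13.875 [481.72  -8.37 231.55] [-0.226   3.1212 -0.1536] [-3.62  4.67  5.65] 0.309
plate z 12.08 15255
cover top 32.03
-25 33 [43.3 55.1]
-20 104 [55.  55.9]
-15 54 [54.3 55.1]
-10 115 [53.5 58.6]
-5 144 [53.7 59.7]
0 149 [53.  59.2]
5 159 [52.3 59. ]
10 159 [52.2 59. ]
15 127 [51.5 56.8]
20 51 [51. 52.]
```

```bash
python3 -m creep '0.7 -5 0.7 0.0247 0.0036 0;1.4 -9.9 1.2 0.0495 0.0072 0;2.2 -14.9 1.6 0.0742 0.0108 0;2.9 -19.9 1.9 0.099 0.0144 0;3.6 -24.8 2.1 0.1237 0.018 0;4.3 -29.8 2.1 0.1484 0.0217 0;5.1 -34.8 2.1 0.1732 0.0253 0;5.8 -39.7 1.9 0.198 0.0289 0;5.8 -39.7 1.9 0.198 0.0289 0;5.8 -39.7 1.9 0.198 0.0289 0'
python3 snap.py 11 wrist; python3 fx.py 11
```

```text
time_s: 15.18
tcp_pos: [488.0, -49.5, 235.0]
eef_rot: [0.227, -3.125, -0.155]
force: [-4.4, -2.9, 13.4]
grip_width: 0.31
wrist 15.175 [487.97 -49.47 234.97] [ 0.2273 -3.1246 -0.1546] [-4.4  -2.87 13.36] 0.31
plate z 12.09 17286
cover top 32.01
-25 120 [40.7 54.5]
-20 123 [42.  55.3]
-15 179 [44.6 57. ]
-10 185 [43.2 57. ]
-5 170 [43.3 57.4]
0 160 [43.8 57.7]
5 169 [44.2 57.8]
10 121 [42.5 57.3]
15 126 [42.9 58.6]
20 111 [42.  58.4]
```

View pics/wrist11.png

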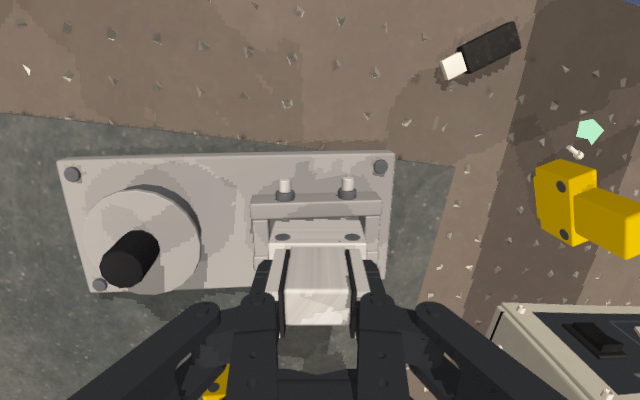

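It is up about 11 mm and the plungers now push upwards (+13 N), so they are letting go. I'll swing back to upright with a small rise and check.

```bash
python3 -m creep '-0.7 5 0.8 -0.0247 -0.0036 0;-1.4 9.9 1.5 -0.0495 -0.0072 0;-2.2 14.9 2 -0.0742 -0.0108 0;-2.9 19.9 2.4 -0.099 -0.0144 0;-2.9 19.9 2.4 -0.099 -0.0144 0;-2.9 19.9 2.4 -0.099 -0.0144 0'
python3 snap.py 12 wrist; python3 fx.py 12
```

```text
time_s: 15.98
tcp_pos: [484.9, -29.0, 236.6]
eef_rot: [-0.228, 3.132, -0.001]
force: [-3.5, -1.6, 9.1]
grip_width: 0.31
wrist 15.975 [484.9  -28.97 236.62] [-2.2810e-01  3.1316e+00 -5.0000e-04] [-3.55 -1.6   9.06] 0.31
plate z 12.09 15877
cover top 32.04
-25 156 [44.7 57.5]
-20 78 [45.7 57.4]
-15 117 [42.2 57.9]
-10 143 [45.4 58.1]
-5 144 [48.1 58.9]
0 125 [47.8 59.4]
5 129 [49.  58.4]
10 126 [46.8 58.1]
15 84 [43.4 57.1]
20 144 [50.5 57.6]
```

```bash
python3 -m creep '0 0 0.7 0 0 0;0 0 1.4 0 0 0;0 0 2 0 0 0;0 0 2 0 0 0'
python3 snap.py 13 wrist; python3 fx.py 13 | head -4
```

```text
time_s: 16.52
tcp_pos: [484.9, -29.2, 237.0]
eef_rot: [-0.226, 3.133, 0.001]
force: [-0.5, 0.9, 2.5]
grip_width: 0.308
wrist 16.525 [484.91 -29.15 237.  ] [-2.2570e-01  3.1331e+00  7.0000e-04] [-0.46  0.88  2.51] 0.308
plate z 12.08 15821
cover top 32.04
-25 126 [51.3 58.2]
-20 58 [54.9 58.1]
```

```bash
python3 -m creep '0 0 0.7 0 0 0;0 0 1.4 0 0 0;0 0 2 0 0 0;0 0 2 0 0 0'
python3 snap.py 14 wrist; python3 fx.py 14 | head -4
```

```text
time_s: 17.08
tcp_pos: [484.7, -29.4, 238.8]
eef_rot: [0.226, -3.133, -0.0]
force: [0.7, 0.5, -3.1]
grip_width: 0.307
wrist 17.075 [484.65 -29.44 238.83] [ 0.2255 -3.133  -0.    ] [ 0.69  0.54 -3.09] 0.307
plate z 12.09 15702
cover top 32.04
-25 105 [58.9 60. ]
-20 35 [59.3 60. ]
```

It is free: the pull is 3 N, just the block's weight, at 14 mm up with the plate down. Now up another 24 mm, to a foot height of about 20 mm above the walls.

```bash
python3 -m creep '0 0 3 0 0 0;0 0 6 0 0 0;0 0 10 0 0 0;0 0 15 0 0 0;0 0 20 0 0 0;0 0 24 0 0 0;0 0 24 0 0 0;0 0 24 0 0 0;0 0 24 0 0 0;0 0 24 0 0 0'
python3 snap.py 15 wrist scene top; python3 fx.py 15|head -2
python3 - <<'E'
from cloud import *
c=load('pics/wrist15.npz');W=cloud(c);X,Y,z=[W[...,i] for i in range(3)]
P=W[(abs(z-84)<4)&(np.hypot(X-484.5,Y+29.5)<40)];print('shoulder',len(P),np.median(P[:,2]),cv2.minAreaRect(P[:,:2].astype(np.float32)))
P=W[(abs(z-32)<4)&(np.hypot(X-498.8,Y+128.7)<40)];h=cv2.convexHull(P[:,:2].astype(np.float32))[:,0].astype(float);print('cover',circ(h))
s=load('pics/scene15.npz');cv2.imwrite('pics/sc15z.png',cv2.resize(s['p'][140:280,230:400],None,fx=4,fy=4,interpolation=cv2.INTER_CUBIC))
E
```

```text
time_s: 18.38
tcp_pos: [484.7, -29.4, 262.8]
eef_rot: [0.226, -3.133, 0.0]
force: [-0.2, 0.1, -3.1]
grip_width: 0.306
wrist 18.375 [484.75 -29.41 262.83] [ 2.2570e-01 -3.1331e+00  1.0000e-04] [-0.25  0.1  -3.08] 0.306
scene 18.425 [484.79 -29.4  262.89] [ 0.2256 -3.1333  0.    ] [ 0.73  0.11 -2.68] 0.311
top 18.475 [484.77 -29.4  262.88] [ 0.2256 -3.1333  0.    ] [ 0.29  0.05 -3.18] 0.307
plate z 12.1 14485
cover top 32.04
shoulder 1024 83.75253069401026 ((479.1529235839844, -30.481277465820312), (10.226167678833008, 49.80726623535156), 8.532844543457031)
cover (array([ 499.81085077, -128.00308851]), np.float64(32.93733446876607))
```

View pics/wrist15.png

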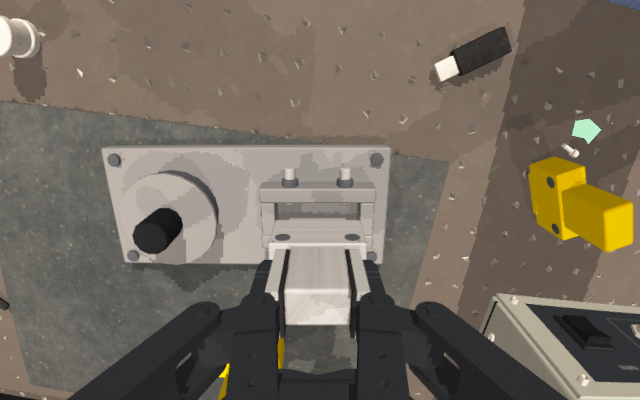

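View pics/sc15z.png

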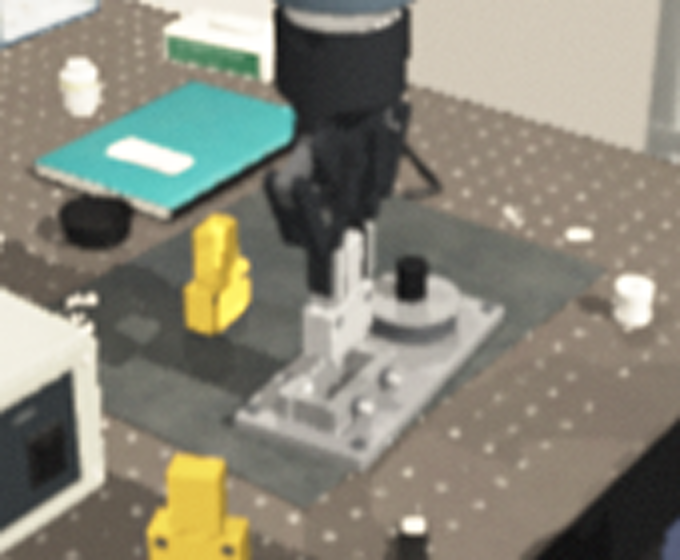

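The block hangs upright over the open nest with its shoulder at 83.75, so the foot is 19.8 mm above the walls. The cover is seated and the plate is down. Handing in.

```bash
python3 -c "
from bench import robot;print(robot.hand_in())"
```

```text
the job is handed in; nothing more can be done
None
```

The job is done and handed in at about 18.5 s of the 54 s allowed; no verdict is reported.

- **Cover:** I gripped it by the knob, lowered it into the well and let go. The last check put it 1.2 mm off centre, with the disc top at 32.0 mm (fully home). Its tilt, measured just after release, was under 0.004 rad.
- **Block:** I gripped it across the 28 mm side at 120 N and rocked it about 5.7° each way, with about 2 mm rise per swing. It came free at about 12–14 mm, with at most about 7 N of upward pull at the checks after each swing.
- **Final state:** The block is held upright and still over the nest, its foot about 19.8 mm above the walls. The force reads about 3 N, the block's weight plus noise.
- **Fixture:** The plate stayed at 12.1 mm in every check, so it did not lift.

Two readings disagreed, and neither mattered. A first tilt fit of the held cover gave 0.05 rad, but it had included finger pixels; a cleaner fit gave 0.007. In the last view the fingers hid part of the block's shoulder, so its position over the nest rests on the tool pose, within 1 mm of where I gripped it.

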